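# Take the filter out of the air-track blower

### The job

The air-track blower's filter is due for cleaning. Press its red release button fully in, turn the blue filter cap a quarter turn anticlockwise (seen from above) as far as it goes, by its handle bar, then lift the filter unit out and stand it upright, cartridge down, in the white cleaning tray and let go. Keep the unit upright, set it down rather than drop it, and leave the other apparatus where it is.

Things in the scene. Friction and masses are not known exactly. Their poses are not given: they have to be found in the camera images.
- blower: grey air-track blower, fixed: casing 230 (x -125 to +105) x 200 (y) x 120 mm high, black control panel on its front (-x) face, hose outlet at the back. Origin at shelf height on the vertical axis of the filter's bayonet mount, z up. A black collar of 77 mm radius with two steel bayonet lips stands on top, up to z = 138 mm.
- release (a joint): travel (m) of the red release button on the blower's top, in front of the collar: 0 = up (locked), 0.008 = fully in, at its stop. Press straight down; it moves at about 4 N and stays in when let go. Until it is in, a bolt keeps the filter cap from turning.
- release_top (a point): centre of the top of the red release button (30 mm across), 100 mm in front (-x) of the bayonet axis; 152 mm above the shelf when up, 144 mm when in. The cap's rim comes within 26 mm of the button's centre.
- filter: loose filter unit, about 0.3 to 0.65 kg; origin: centre of its underside, z up. Paper cartridge 92 mm across, 32 mm high; grey plug 108 mm across with two steel lugs out to 66 mm along x and -x; blue cap. Mounted, the origin is on the bayonet axis 90 mm above the shelf. Locked, its axes point like the blower's; released, it is turned about +90 deg about z, against a hard stop.
- cap (a point): centre of the top face of the blue cap flange (148 mm across, 8 mm thick), 56 mm above the unit's underside (146 mm above the shelf when mounted). The cap turns freely once released: a few newtons at a bar end do. Its lugs come free of the lips at about 80 deg; the hard stop is 1 to 2 deg past 90. Then it lifts straight up; the underside must rise 50 mm to clear the collar.
- handle (a point): middle of the handle bar (black, yellow ends) across the cap's top, 80 mm above the unit's underside, 10 mm below the bar's top. The bar is 120 mm long along the unit's y, 18 mm wide in x, 34 mm tall above the flange; locked it lies parallel to the blower's front, released it points front to back. It can be pushed at its ends and pinched for lifting. Axes as the unit's.
- tray: white cleaning tray, fixed to the shelf, empty: 220 x 220 mm outside, 5 mm walls, 22 mm high. Origin: centre of its underside, z up.
- tray_in (a point): centre of the tray's inner floor (210 x 210 mm), 5 mm above the shelf; axes as the tray's.
- compass: red round compass, 60 mm across, 13 mm high; bystander, origin at the centre of its underside
- copper_disc: copper disc, 84 mm across, 6 mm thick, lying flat; bystander, origin at the centre of its underside
- petri_dish: open glass petri dish, 90 mm across, 16 mm high; bystander, origin at the centre of its underside
- glider: aluminium air-track glider (inverted V, 130 mm long in x, 88 mm wide, with a yellow flag up to 80 mm high); bystander, origin at the centre of its underside
- brass_mass: brass knobbed mass, 50 mm across, 78 mm high; bystander, origin at the centre of its underside
- brush: dusting brush lying flat, about 200 mm long in its x, 20 mm high; bystander, origin at the centre of its underside
Mind the look-alikes: they are no part of the job. What is shaped like the filter but brown or orange is not meant.

How it is judged:
On the way, in this order (a step that is already met when the one before it is completed fails the run):
1. the release button is fully in (at least 6 of its 8 mm) with the filter still locked (value of joint release above 0.006 m and angle between the x axis of filter and the x axis of blower, either way round below 0.2 rad), for 0.1 s.
2. the filter cap is turned a quarter turn (at least 80 degrees) while it still sits in the mount (angle between the x axis of filter and the x axis of blower, either way round above 1.396 rad and z of filter in the frame of blower below 0.094 m and horizontal distance between filter and blower below 0.006 m), for 0.2 s.
3. the filter unit is lifted clear of the collar (z of filter in the frame of blower above 0.14 m and angle between filter's own z axis and vertical below 0.5 rad), for 0.1 s.
At the end, for the whole second after the job is handed in: The filter unit stands upright (within 0.1 rad), cartridge down on the tray's inner floor (underside less than 6 mm above it), its axis within 60 mm of the tray's centre in the tray's x and y, at rest and let go (x of filter in the frame of tray_in between -0.06 and 0.06 m and y of filter in the frame of tray_in between -0.06 and 0.06 m and z of filter in the frame of tray_in below 0.006 m and angle between filter's own z axis and vertical below 0.1 rad and linear speed of filter below 0.02 m/s); the robot touches nothing.
It fails at once if the filter unit is tipped by more than 0.6 rad (angle between filter's own z axis and vertical above 0.6 rad).
It fails at once if the filter unit is dropped or thrown: it moves faster than 0.7 m/s with no finger on it (linear speed of filter above 0.7 m/s and contact force between the fingers and filter below 0.1 N).
It fails at once if another piece of apparatus (compass, copper disc, petri dish, glider, brass mass, brush) is moved by more than 25 mm (distance of any of compass, copper_disc, petri_dish, glider, brass_mass, brush from where it was at the start of the episode above 0.025 m).
It also fails if it takes over 64 s, if anything falls off the work surface, if the arm or the gripper's body presses on something with over 40 N, if the wrist force passes 120 N, or if a joint passes its speed limit or range.

### The arm

A 6-joint arm with a two-finger parallel gripper is mounted at the origin on the work surface. World frame = base frame: x ahead of the robot, y to its left, z up, the work surface at z = 0. Lengths are in m, angles in rad, forces in N, time in s.
With the tool pointing down it reaches from about 0.25 to 0.775 m from the base axis. Payload 4 kg.
Tool frame: the origin (TCP) lies at the very end of the fingers, on their centre line; the grasp point (between the pads) lies 19 mm behind it; z points along the fingers, y is the line along which they close (so a half turn about z gives the same grasp; the last joint's range is limited). The gripper opens to 94 mm and grips with 3 to 60 N. Pads are 16 mm wide; open, the fingers measure 119 mm over their backs; the gripper's body (75 mm by 177 mm) begins 78 mm behind the grasp point.
Start: joints at [1.182, 0.087, 1.371, -0, 1.684, -0.103], TCP at [0.155, 0.528, 0.206] pointing down, gripper open.
Joint ranges: [-3.1, 3.1], [-0.76, 2.03], [0.27, 2.55], [-1.08, 4.22], [0.17, 2.65], [-2.57, 2.57]. Speed limits (rad/s): [2.79, 2.79, 3.14, 3.14, 3.14, 3.14].

### API

Orientations are given as a rotation vector (axis times angle).
In Python, from rig import bot gives the robot as it stands.
- The arm moves only by the shell command python3 -m inch 'ROWS' [OPENING] [FORCE]. ROWS is JSON, a list of rows, each a list of 6 numbers: the shift along the tool's x, y, z in units of 50 mm (1.0 is 50 mm), then the turn, a rotation vector about the tool's x, y, z in units of 6 degrees (1.0 is 6 degrees). In form: [[x, y, z, wx, wy, wz], ...]. A call has 1 to 5 rows; each row shifts and turns the commanded pose from where the row before left it, along the tool's axes as they then stand; what a row does not reach is not made up. A row lasts 1/8 s, in which the tool goes at most 62.5 mm and 10.7 degrees, less where a joint would pass 70% of its speed; a pose out of reach is approached as far as the arm can. A call is refused whole if a number of a shift passes 1 or a number of a turn 1, either way. A call with a gripper value outside its range is refused whole. OPENING is the opening, from 0 (shut) to 1 (fully open), set as the call begins (- or left out, the last holds). The fingers move at their own pace and stop on an object; FORCE is the grip in N (left out, the last holds). Time passes only in rows, so rows that do not move let the fingers close. It gives the time, the measured TCP pose, the force, the opening and the grip force at its end, in the units of the state.
- bot.observe(): the state, without advancing time (a new reading comes with each control period).
- bot.snapshot(name): name is "scene" or "top" or "wrist"; returns a dict with "img" (384x512x3 uint8, red, green, blue), "z_map" (384x512 float32, m along the optical axis (not along the pixel's ray), 0 where there is no reading), "K" (3x3 intrinsics, pixels), "view" (4x4, takes a point from world to camera coordinates). Camera axes: x right, y down, z forward; pixel columns grow to the right and rows downward; lengths in m; the calibration is good to about 2 mm. The wrist camera is an equidistant fisheye: a pixel r from the principal point sees the ray r / f radians off the axis. A picture is of the moment at which its call begins.
- bot.sign_off(): hands the job in; it is judged then, once.
The state is a dict: "time_s": time; "joint_pos": joint angles; "joint_vel": joint speeds; "tau": joint torques, N m; "position": TCP position; "tcp_rot": TCP orientation; "force": force on the tool from outside, world axes, zero at the start; "moment": the same for the moment, N m; "width": finger opening in m; "gripper_force": force on a finger pad.
Only numpy, scipy, OpenCV 4.12 (cv2) and the standard library are available. Lean on these libraries where they do the work, as an engineer would, in place of code of your own. Each camera call takes 0.05 s, during which the arm holds its last target. There are 200 camera calls.

## Working session

There is one attempt and no reset: what is moved stays moved. The work goes in short steps, Python scripts to look and compute and a shell command to move; the robot and the scene stay as the last step left them, time stands still between calls to the robot, and variables do not carry over. Pictures are saved under pics/ and viewed, at most 10 in all, crops included, and the job is handed in when it is done.

```bash
mkdir -p pics; ls
python3 - <<'E'
from rig import bot
import cv2,numpy as np
o=bot.observe();print(o['position'],o['tcp_rot'],o['width'],o['time_s'])
for n in("scene","top"):
    s=bot.snapshot(n);cv2.imwrite(f'pics/{n}0.png',s['img'][...,::-1]);np.savez(f'{n}0.npz',**s)
E
```

```text
pics
[0.15487241 0.52718343 0.20434058] [-0.44737215 -3.10903433  0.00323689] 0.09385779814266039 0.0
```

View pics/top0.png

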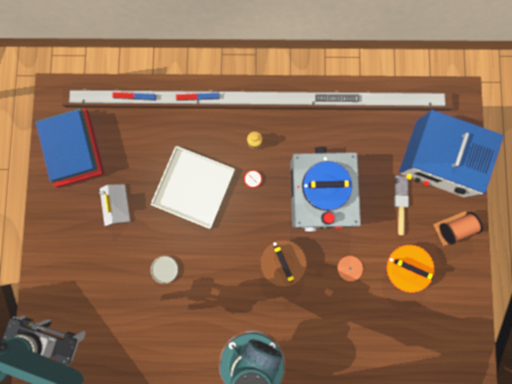

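View pics/scene0.png

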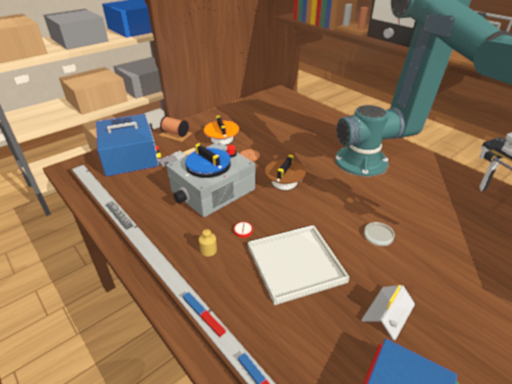

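The top view shows the blue cap at about (327,185), the red button at (328,218), the tray at (195,187), the compass at (254,179), the brass mass at (254,139), and brown and orange look-alikes. Next I'll measure these.

```bash
cat > h.py <<'E'
import numpy as np,cv2
def cloud(s):
    z=s['z_map'];K=s['K'];v,u=np.mgrid[:z.shape[0],:z.shape[1]]
    P=np.stack([(u-K[0,2])/K[0,0]*z,(v-K[1,2])/K[1,1]*z,z],-1)
    T=np.linalg.inv(s['view']);W=P@T[:3,:3].T+T[:3,3];W[z==0]=np.nan
    return W
def hsv(s): return cv2.cvtColor(s['img'],cv2.COLOR_RGB2HSV)
def rect(p): return cv2.minAreaRect(np.float32(p[:,:2]*1000))
E
python3 - <<'E'
from h import *
for n in("top","scene"):
    s=dict(np.load(n+'0.npz'));W=cloud(s);H=hsv(s);h,S,V=H[...,0],H[...,1],H[...,2]
    X,Y,Z=W[...,0],W[...,1],W[...,2]
    if n=="top":
        c0=W[190,310]; b0=W[218,328]; t0=W[187,195]; print(c0,b0,t0)
    nr=np.hypot(X-W0[0],Y-W0[1])<.2 if n!="top" else np.hypot(X-c0[0],Y-c0[1])<.2
    if n=="top": W0=c0
    blue=nr&(abs(h.astype(int)-108)<14)&(S>130)&(Z>.13)&(Z<.16)
    p=W[blue];(cx,cy),r=cv2.minEnclosingCircle(np.float32(p[:,:2]*1000));print(n,'cap',cx,cy,r,np.median(p[:,2]),len(p))
    bar=nr&(Z>.165)&(Z<.2)&(np.hypot(X-cx/1e3,Y-cy/1e3)<.07);print(' bar',rect(W[bar]),bar.sum(),np.median(Z[bar]))
    red=nr&((h<8)|(h>172))&(S>130)&(Z>.13)&(Z<.17)
    q=W[red];print(' red',q.mean(0),rect(q),np.median(q[:,2]),len(q))
    body=nr&(Z>.11)&(Z<.128);print(' casing',rect(W[body]))
    tr=(np.hypot(X-t0[0],Y-t0[1])<.17)&(S<60)&(V>120)&(Z>-.005)&(Z<.035)
    m=cv2.morphologyEx(tr.astype(np.uint8),cv2.MORPH_OPEN,np.ones((3,3)))>0
    print(' tray',rect(W[m]),np.median(Z[m]))
    if n=="top":
        for k,(u,v) in dict(compass=(254,179),brass=(254,139),glider=(115,204),petri=(165,270),brownfil=(283,263),copper=(350,268),brush=(402,200)).items(): print(k,W[v,u].round(3))
E
```

```text
[ 0.56720839 -0.17635665  0.13934031] [ 0.48106532 -0.22905922  0.15040807] [0.58869898 0.20153822 0.00389054]
top cap 583.2461547851562 -228.2773895263672 74.89372253417969 0.14571958376550187 1499
 bar ((582.4960327148438, -227.9047393798828), (17.810941696166992, 119.49613189697266), 1.6878607273101807) 257 0.17869990766295207
 red [ 0.4826671  -0.23076968  0.14836561] ((482.7859191894531, -232.04209899902344), (32.398929595947266, 30.884408950805664), 45.32176971435547) 0.1503992777841764 94
 casing ((573.2616577148438, -229.0155029296875), (230.2733154296875, 200.84048461914062), 2.012187957763672)
 tray ((591.7766723632812, 211.06716918945312), (230.81527709960938, 229.07472229003906), 69.21971130371094) 0.004237775514481679
compass [ 0.618 -0.003  0.013]
brass [ 0.743 -0.001  0.073]
glider [0.523 0.466 0.034]
petri [ 0.303  0.296 -0.001]
brownfil [ 0.34  -0.098  0.089]
copper [ 0.321 -0.33   0.002]
brush [ 0.552 -0.504  0.019]
scene cap 583.8157958984375 -221.5140838623047 73.78591918945312 0.1451841090003656 645
 bar ((582.5697631835938, -226.8310546875), (21.02039337158203, 126.4870834350586), 2.5933430194854736) 174 0.17736140333725614
 red [ 0.48483552 -0.22254882  0.14444741] ((482.04779052734375, -225.48397827148438), (32.15827178955078, 27.987947463989258), 12.237043380737305) 0.14617211434385602 69
 casing ((570.31396484375, -224.35772705078125), (234.4334259033203, 206.6654815673828), 1.601129174232483)
 tray ((578.1749877929688, 203.6555633544922), (248.65435791015625, 235.0096435546875), 68.84573364257812) 0.004850462097008845
```

```bash
cat > d.py <<'E'
import sys,numpy as np
from rig import bot
from scipy.spatial.transform import Rotation as R
# usage: d.py x y z yaw_of_tool_y_deg -> remaining move in tool units (shift before any turn), turn
x,y,z,a=map(float,sys.argv[1:5]);o=bot.observe();r=R.from_rotvec(o['tcp_rot'])
a=np.radians(a);ty=np.array([np.cos(a),np.sin(a),0]);tz=np.array([0,0,-1.])
g=R.from_matrix(np.stack([np.cross(ty,tz),ty,tz],1))
print('t',o['time_s'],'pos',o['position'].round(4),'F',np.round(o['force'],1),'w',round(o['width'],4),'gf',o['gripper_force'],'q',np.round(o['joint_pos'],2))
print('shift',(r.inv().apply(np.array([x,y,z])-o['position'])/.05).round(2),'turn',(np.degrees((r.inv()*g).as_rotvec())/6).round(2))
E
python3 -m inch '[[0,0,-0.5,0,0,1],[0,0,0,0,0,1],[0,0,0,0,0,1],[0,0,0,0,0,1],[0,0,0,0,0,1]]' 0
python3 -m inch '[[0,0,0,0,0,1],[0,0,0,0,0,1],[0,0,0,0,0,1],[0,0,0,0,0,1],[0,0,0,0,0,1]]'
python3 -m inch '[[0,0,0,0,0,1],[0,0,0,0,0,0.9],[0,0,0,0,0,0],[0,0,0,0,0,0]]'
python3 d.py 0.483 -0.231 0.2 2
```

```text
time_s: 0.72
position: [0.1549, 0.5274, 0.2298]
tcp_rot: [1.242, 2.886, -0.002]
force: [-0.2, -0.6, -0.3]
width: 0.0474
gripper_force: 0.0
time_s: 1.35
position: [0.155, 0.5274, 0.2298]
tcp_rot: [1.946, 2.466, -0.002]
force: [-0.1, 0.3, 0.0]
width: 0.0007
gripper_force: 0.0
time_s: 1.85
position: [0.155, 0.5276, 0.2302]
tcp_rot: [2.176, 2.265, -0.001]
force: [-0.2, -0.1, -0.3]
width: 0.0003
gripper_force: 0.0
t 1.85 pos [0.155  0.5276 0.2302] F [-0.2 -0.1 -0.3] w 0.0003 gf 0.0 q [ 1.18  0.08  1.33 -0.    1.73  1.14]
shift [-15.42   5.94   0.61] turn [-0.    0.01  0.05]
```

```bash
python3 -m inch '[[-0.9,0.35,0,0,0,0],[-0.9,0.35,0,0,0,0],[-0.9,0.35,0,0,0,0],[-0.9,0.35,0,0,0,0],[-0.9,0.35,0,0,0,0]]'
python3 -m inch '[[-0.9,0.35,0,0,0,0],[-0.9,0.35,0,0,0,0],[-0.9,0.35,0,0,0,0],[-0.9,0.35,0,0,0,0],[-0.9,0.35,0,0,0,0]]' >/dev/null
python3 -m inch '[[-0.9,0.35,0,0,0,0],[-0.9,0.35,0,0,0,0],[-0.9,0.35,0,0,0,0],[-0.9,0.35,0,0,0,0],[-0.9,0.35,0,0,0,0]]' >/dev/null
python3 -m inch '[[0,0,0,0,0,0],[0,0,0,0,0,0]]' >/dev/null
python3 d.py 0.483 -0.231 0.17 2
```

```text
time_s: 2.48
position: [0.2516, 0.3048, 0.2305]
tcp_rot: [2.176, 2.266, 0.001]
force: [0.3, -0.8, -0.4]
width: 0.0001
gripper_force: 0.0
t 3.975 pos [ 0.4433 -0.1361  0.2303] F [-0.5 -0.3  0.5] w 0.0003 gf 0.0 q [-0.42 -0.11  1.52  0.    1.74 -0.46]
shift [-1.93  0.72  1.2 ] turn [-0.01 -0.01  0.04]
```

```bash
python3 -m inch '[[-0.95,0.36,0,0,0,0],[-0.97,0.36,0,0,0,0.03],[0,0,0.6,0,0,0],[0,0,0.6,0,0,0],[0,0,0,0,0,0]]'
python3 d.py 0.483 -0.231 0.143 2
```

```text
time_s: 4.6
position: [0.4818, -0.2288, 0.1681]
tcp_rot: [-2.175, -2.259, 0.001]
force: [-0.6, -0.3, 0.3]
width: 0.0004
gripper_force: 0.0
t 4.6 pos [ 0.4818 -0.2288  0.1681] F [-0.6 -0.3  0.3] w 0.0004 gf 0.0 q [-0.55  0.06  1.47  0.    1.61 -0.59]
shift [-0.05  0.02  0.5 ] turn [-0.04 -0.03  0.03]
```

Run:
```python
from rig import bot
from h import *
s=bot.snapshot("top");a=s['img'][130:260,260:400,::-1]
t=bot.snapshot("scene");b=t['img'][110:230,140:300,::-1]
f=lambda i:cv2.resize(i,(400,380),interpolation=cv2.INTER_CUBIC)
cv2.imwrite('pics/btn.png',np.hstack([f(a),f(b)]))
```

```text
(no output)
```

View pics/btn.png

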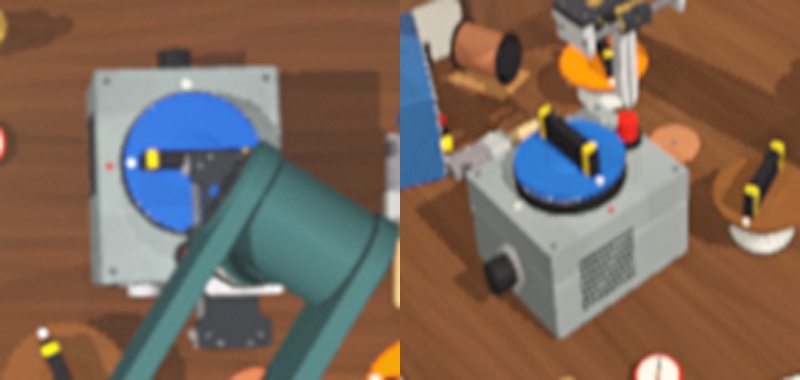

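The closed fingers hang directly above the red button (right half, around (627,115)) and are clear of the cap. I'll press now, slowly.

```bash
python3 -m inch '[[-0.04,0,0.2,0,0,0],[0,0,0.1,0,0,0],[0,0,0.1,0,0,0],[0,0,0.06,0,0,0]]'
python3 -m inch '[[0,0,0.04,0,0,0],[0,0,0,0,0,0]]'
python3 -m inch '[[0,0,0.03,0,0,0],[0,0,0,0,0,0]]'
```

```text
time_s: 5.2
position: [0.4835, -0.2332, 0.148]
tcp_rot: [2.181, 2.26, 0.001]
force: [0.2, -0.4, 4.0]
width: 0.0006
gripper_force: 1.7
time_s: 5.45
position: [0.4835, -0.2332, 0.1456]
tcp_rot: [2.181, 2.26, 0.0]
force: [0.4, 0.9, 4.0]
width: 0.0003
gripper_force: 1.3
time_s: 5.7
position: [0.4835, -0.2332, 0.1442]
tcp_rot: [2.181, 2.26, 0.0]
force: [0.5, 0.6, 3.5]
width: 0.0006
gripper_force: 1.9
```

```bash
python3 -m inch '[[0,0,0.03,0,0,0],[0,0,0,0,0,0]]'
python3 -m inch '[[0,0,0.02,0,0,0],[0,0,0,0,0,0]]'
```

```text
time_s: 5.95
position: [0.4836, -0.2332, 0.1442]
tcp_rot: [2.18, 2.26, 0.001]
force: [-1.8, 1.2, 8.7]
width: 0.0003
gripper_force: 4.3
time_s: 6.2
position: [0.4836, -0.2333, 0.1441]
tcp_rot: [2.18, 2.259, 0.001]
force: [-3.3, 1.9, 12.0]
width: 0.0001
gripper_force: 5.8
```

The force climbs with no further motion, so the button is at its stop. Now I'll raise the tool, open the fingers and go above the handle.

```bash
python3 -m inch '[[0,0,-0.6,0,0,0],[0,0,-0.9,0,0,0],[0,0,-0.3,0,0,0],[0.04,1,0,0,0,0],[0.04,1,0,0,0,0]]' 1
python3 -m inch '[[0,0,0,0,0,0],[0,0,0,0,0,0],[0,0,0,0,0,0]]' 0.6
python3 - <<'E'
from rig import bot
from h import *
s=bot.snapshot("wrist");cv2.imwrite('pics/w.png',s['img'][...,::-1])
s=bot.snapshot("top");W=cloud(s);X,Y,Z=W[...,0],W[...,1],W[...,2]
m=(Z>.136)&(Z<.16)&(np.hypot(X-.483,Y+.231)<.02);print(np.median(Z[m]) if m.any() else 0)
E
python3 d.py 0.5825 -0.228 0.152 2
```

```text
time_s: 6.82
position: [0.5838, -0.2257, 0.2304]
tcp_rot: [-2.182, -2.259, 0.001]
force: [-0.1, -1.3, -0.1]
width: 0.047
gripper_force: 0.0
time_s: 7.2
position: [0.5821, -0.2258, 0.2318]
tcp_rot: [2.182, 2.26, -0.0]
force: [0.2, 0.0, 0.2]
width: 0.056
gripper_force: 0.0
0.14276957041911742
t 7.3 pos [ 0.5823 -0.2258  0.2324] F [-0.1  1.  -1.1] w 0.0565 gf 0.0 q [-0.46  0.25  1.13 -0.    1.76 -0.5 ]
shift [-0.04  0.    1.61] turn [ 0.01  0.01 -0.  ]
```

View pics/w.png

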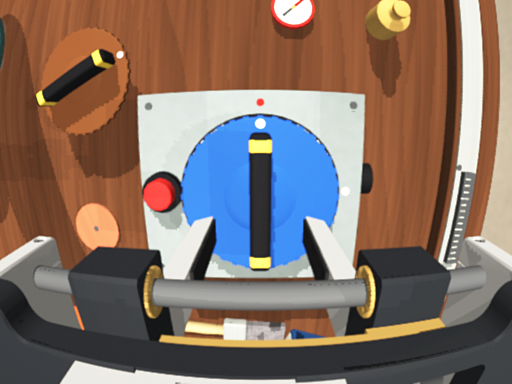

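The bar (column 260, rows 135–268) lies centred between the fingers at columns 200 and 320. The button, at (160,193), is down. Descending and gripping.

```bash
python3 -m inch '[[-0.04,0,0.6,0,0,0],[0,0,0.6,0,0,0],[0,0,0.38,0,0,0],[0,0,0,0,0,0]]'
python3 -m inch '[[0,0,0,0,0,0],[0,0,0,0,0,0],[0,0,0,0,0,0],[0,0,0,0,0,0],[0,0,0,0,0,0]]' 0 40
python3 d.py 0.5825 -0.228 0.152 92
```

```text
time_s: 7.8
position: [0.582, -0.2272, 0.151]
tcp_rot: [-2.18, -2.258, 0.001]
force: [0.6, 0.3, 0.7]
width: 0.0565
gripper_force: 0.0
time_s: 8.43
position: [0.5833, -0.2276, 0.1528]
tcp_rot: [2.181, 2.26, 0.0]
force: [0.7, 0.2, 1.0]
width: 0.0178
gripper_force: 40.0
t 8.425 pos [ 0.5833 -0.2276  0.1528] F [0.7 0.2 1. ] w 0.0178 gf 40.00007450580597 q [-0.46  0.27  1.26  0.    1.61 -0.5 ]
shift [-0.01 -0.02  0.02] turn [ 0.000e+00  1.000e-02 -1.499e+01]
```

```bash
python3 -m inch '[[0,0,0,0,0,-0.7],[0,0,0,0,0,-0.8],[0,0,0,0,0,-0.8],[0,0,0,0,0,-0.8],[0,0,0,0,0,-0.8]]'
python3 d.py 0.5825 -0.228 0.152 92
python3 -m inch '[[0,0,0,0,0,-0.8],[0,0,0,0,0,-0.8],[0,0,0,0,0,-0.8],[0,0,0,0,0,-0.8],[0,0,0,0,0,-0.8]]'
python3 d.py 0.5825 -0.228 0.152 92
```

```text
time_s: 9.05
position: [0.5834, -0.2276, 0.1529]
tcp_rot: [1.674, 2.658, 0.0]
force: [0.4, -0.4, 1.3]
width: 0.0178
gripper_force: 40.0
t 9.05 pos [ 0.5834 -0.2276  0.1529] F [ 0.4 -0.4  1.3] w 0.0178 gf 40.0013530254364 q [-0.46  0.27  1.26  0.    1.61 -0.91]
shift [ 0.   -0.02  0.02] turn [ 0.000e+00  1.000e-02 -1.107e+01]
time_s: 9.68
position: [0.5834, -0.2276, 0.1528]
tcp_rot: [1.085, 2.948, 0.0]
force: [-0.4, -0.5, 1.5]
width: 0.0182
gripper_force: 40.0
t 9.675 pos [ 0.5834 -0.2276  0.1528] F [-0.4 -0.5  1.5] w 0.0182 gf 40.001376271247864 q [-0.46  0.27  1.26  0.    1.61 -1.33]
shift [ 0.01 -0.02  0.02] turn [ 0.    0.01 -7.07]
```

```bash
python3 -m inch '[[0,0,0,0,0,-0.8],[0,0,0,0,0,-0.8],[0,0,0,0,0,-0.8],[0,0,0,0,0,-0.8],[0,0,0,0,0,-0.8]]'
python3 -m inch '[[0,0,0,0,0,-0.8],[0,0,0,0,0,-0.8],[0,0,0,0,0,-0.8],[0,0,0,0,0,-0.6],[0,0,0,0,0,0]]'
python3 d.py 0.5825 -0.228 0.152 92
python3 - <<'E'
from rig import bot
from h import *
o=bot.observe();print(o['moment'])
s=bot.snapshot("wrist");cv2.imwrite('pics/w2.png',s['img'][...,::-1])
E
```

```text
time_s: 10.3
position: [0.5834, -0.2276, 0.1529]
tcp_rot: [0.448, 3.109, -0.0]
force: [0.4, 0.3, 1.4]
width: 0.0178
gripper_force: 40.0
time_s: 10.92
position: [0.5834, -0.2276, 0.1529]
tcp_rot: [-0.039, 3.141, -0.0]
force: [-0.1, 1.0, 1.1]
width: 0.0176
gripper_force: 40.0
t 10.925 pos [ 0.5834 -0.2276  0.1529] F [-0.1  1.   1.1] w 0.0176 gf 40.001699924468994 q [-0.46  0.27  1.26  0.    1.61 -2.06]
shift [ 0.02 -0.01  0.02] turn [-0.    0.01 -0.1 ]
[0.12463815 0.08283099 0.03069746]
```

View pics/w2.png

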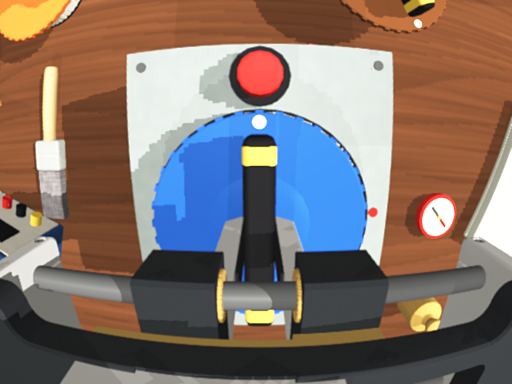

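The cap followed the wrist: the bar now points front to back, with the white dot at (260,122) towards the button. I'll nudge it to the stop, then lift.

```bash
python3 -m inch '[[0,0,0,0,0,-0.25],[0,0,0,0,0,0],[0,0,0,0,0,0]]' - 50
python3 d.py 0.5825 -0.228 0.152 92; python3 -c "
from rig import bot;print(bot.observe()['moment'])"
python3 -m inch '[[0,0,-0.1,0,0,0],[0,0,-0.2,0,0,0],[0,0,-0.3,0,0,0],[0,0,-0.3,0,0,0],[0,0,-0.3,0,0,0]]'
```

```text
time_s: 11.35
position: [0.5837, -0.2276, 0.1528]
tcp_rot: [-0.081, 3.139, -0.0]
force: [1.4, 0.2, 2.6]
width: 0.0177
gripper_force: 50.0
t 11.35 pos [ 0.5837 -0.2276  0.1528] F [1.4 0.2 2.6] w 0.0177 gf 50.001171827316284 q [-0.46  0.27  1.26  0.    1.61 -2.08]
shift [ 0.02 -0.01  0.02] turn [-0.    0.01  0.16]
[ 0.07737484 -0.19498723 -0.01020048]
time_s: 11.98
position: [0.5831, -0.2277, 0.214]
tcp_rot: [-0.08, 3.14, -0.001]
force: [-0.6, 0.9, -3.3]
width: 0.0173
gripper_force: 50.0
```

```bash
python3 -m inch '[[0,0,-0.3,0,0,0],[0,0,-0.2,0,0,0],[0,0,0,0,0,0]]'
python3 - <<'E'
from rig import bot
from h import *
s=bot.snapshot("scene");cv2.imwrite('pics/s2.png',s['img'][...,::-1])
E
python3 d.py 0.590 0.208 0.24 93
```

```text
time_s: 12.35
position: [0.5836, -0.2278, 0.2388]
tcp_rot: [-0.081, 3.139, -0.002]
force: [0.0, 0.6, -2.9]
width: 0.0178
gripper_force: 50.0
t 12.4 pos [ 0.5833 -0.2276  0.2377] F [-0.3 -0.1 -4.1] w 0.0175 gf 49.99870419502258 q [-0.46  0.26  1.11  0.    1.77 -2.08]
shift [-0.58  8.69 -0.05] turn [-0.    0.   -0.01]
```

View pics/s2.png

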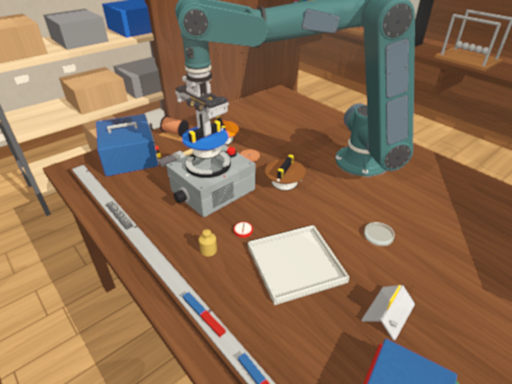

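The unit is out, level and in the gripper at (207,140), above the blower. Now carrying it to the tray at moderate speed.

```bash
python3 -m inch '[[-0.02,0.2,0,0,0,0],[-0.03,0.4,0,0,0,0],[-0.04,0.6,0,0,0,0],[-0.05,0.7,0,0,0,0],[-0.05,0.7,0,0,0,0]]'
python3 -m inch '[[-0.05,0.7,0,0,0,0],[-0.05,0.7,0,0,0,0],[-0.05,0.7,0,0,0,0],[-0.05,0.7,0,0,0,0],[-0.05,0.7,0,0,0,0]]'
python3 -m inch '[[-0.05,0.7,0,0,0,0],[-0.05,0.7,0,0,0,0],[-0.04,0.6,0,0,0,0],[-0.03,0.4,0,0,0,0],[-0.02,0.2,0,0,0,0]]'
python3 -m inch '[[0,0,0,0,0,0],[0,0,0,0,0,0],[0,0,0,0,0,0]]'
python3 d.py 0.590 0.208 0.075 93
```

```text
time_s: 13.02
position: [0.5856, -0.0945, 0.2371]
tcp_rot: [0.082, -3.14, -0.002]
force: [-0.1, -0.7, -3.5]
width: 0.0176
gripper_force: 50.0
time_s: 13.65
position: [0.5886, 0.0809, 0.2372]
tcp_rot: [0.083, -3.14, -0.001]
force: [0.6, 0.2, -2.6]
width: 0.0177
gripper_force: 50.0
time_s: 14.28
position: [0.5917, 0.21, 0.2372]
tcp_rot: [0.083, -3.14, 0.0]
force: [0.3, -0.4, -3.2]
width: 0.0178
gripper_force: 50.0
time_s: 14.65
position: [0.5925, 0.2075, 0.2376]
tcp_rot: [-0.078, 3.141, -0.0]
force: [-0.6, -0.2, -3.1]
width: 0.0177
gripper_force: 50.0
t 14.65 pos [0.5925 0.2075 0.2376] F [-0.6 -0.2 -3.1] w 0.0177 gf 49.99861299991608 q [ 0.25  0.26  1.11 -0.    1.77 -1.37]
shift [0.05 0.01 3.25] turn [-0.    0.   -0.02]
```

```bash
python3 -m inch '[[0,0,0.4,0,0,0],[0,0,0.7,0,0,0],[0,0,0.7,0,0,0],[0,0,0.6,0,0,0],[0,0,0.4,0,0,0]]'
python3 -m inch '[[0,0,0.25,0,0,0],[0,0,0.15,0,0,0],[0,0,0.05,0,0,0],[0,0,0,0,0,0],[0,0,0,0,0,0]]'
python3 -m inch '[[0,0,0.04,0,0,0],[0,0,0.04,0,0,0],[0,0,0,0,0,0]]'
python3 -m inch '[[0,0,0.03,0,0,0],[0,0,0,0,0,0]]'
```

```text
time_s: 15.28
position: [0.5916, 0.2074, 0.0955]
tcp_rot: [0.079, -3.138, 0.001]
force: [-0.1, 0.4, -3.1]
width: 0.0178
gripper_force: 50.0
time_s: 15.9
position: [0.5929, 0.2086, 0.076]
tcp_rot: [-0.081, 3.139, 0.001]
force: [-0.5, -1.0, -2.8]
width: 0.0173
gripper_force: 50.0
time_s: 16.27
position: [0.5921, 0.2084, 0.0706]
tcp_rot: [0.081, -3.14, 0.0]
force: [-0.2, 0.5, -2.9]
width: 0.0176
gripper_force: 50.0
time_s: 16.52
position: [0.5922, 0.2085, 0.0693]
tcp_rot: [0.081, -3.14, -0.0]
force: [1.0, 0.3, -3.6]
width: 0.0175
gripper_force: 50.0
```

```bash
python3 -m inch '[[0,0,0.03,0,0,0],[0,0,0,0,0,0]]'
python3 -m inch '[[0,0,0.03,0,0,0],[0,0,0,0,0,0]]'
```

```text
time_s: 16.77
position: [0.5923, 0.2085, 0.068]
tcp_rot: [-0.081, 3.141, 0.0]
force: [-0.8, -0.2, -3.0]
width: 0.0175
gripper_force: 50.0
time_s: 17.02
position: [0.5924, 0.2085, 0.0678]
tcp_rot: [-0.081, 3.14, 0.0]
force: [-3.0, -1.2, 3.9]
width: 0.0179
gripper_force: 50.0
```

Contact with the tray floor. Releasing and retreating.

```bash
python3 -m inch '[[0,0,0,0,0,0],[0,0,0,0,0,0],[0,0,0,0,0,0],[0,0,0,0,0,0],[0,0,0,0,0,0]]' 0.7
python3 -m inch '[[0,0,-0.2,0,0,0],[0,0,-0.5,0,0,0],[0,0,-0.8,0,0,0],[0,0,-0.9,0,0,0],[0,0,-0.9,0,0,0]]'
python3 -m inch '[[-0.2,-0.9,0,0,0,0],[-0.2,-0.9,0,0,0,0],[0,-0.9,0,0,0,0],[0,0,0,0,0,0],[0,0,0,0,0,0]]'
python3 - <<'E'
from rig import bot
from h import *
t=bot.snapshot("scene");cv2.imwrite('pics/s3.png',t['img'][...,::-1])
W=cloud(t);H=hsv(t);X,Y,Z=W[...,0],W[...,1],W[...,2]
b=(abs(H[...,0].astype(int)-108)<14)&(H[...,1]>130)&(np.hypot(X-.59,Y-.208)<.1)&(Z>.05)&(Z<.075)
p=W[b];print(len(p),cv2.minEnclosingCircle(np.float32(p[:,:2]*1000)),np.linalg.lstsq(np.c_[p[:,:2],np.ones(len(p))],p[:,2],rcond=None)[0],np.median(p[:,2]))
E
```

```text
time_s: 17.65
position: [0.5923, 0.2085, 0.0664]
tcp_rot: [0.081, -3.14, -0.0]
force: [-0.5, 0.2, 0.1]
width: 0.0638
gripper_force: 0.0
time_s: 18.27
position: [0.5923, 0.2085, 0.2339]
tcp_rot: [-0.081, 3.139, 0.001]
force: [-0.4, 0.6, -0.6]
width: 0.0657
gripper_force: 0.0
time_s: 18.9
position: [0.6193, 0.0752, 0.2321]
tcp_rot: [-0.081, 3.14, 0.001]
force: [-0.1, 0.4, -0.0]
width: 0.066
gripper_force: 0.0
1174 ((592.9419555664062, 208.74679565429688), 73.77393341064453) [-0.00322243 -0.00105151  0.06272878] 0.060495394707288375
```

View pics/s3.png

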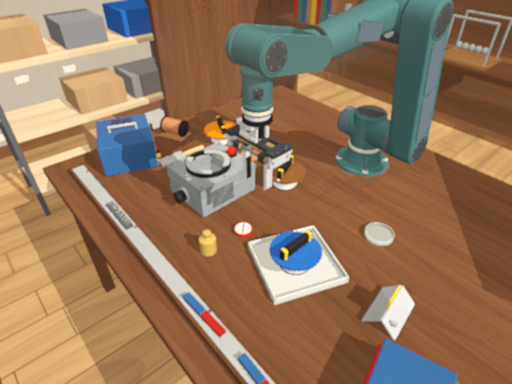

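The filter unit stands level in the tray at (297,252), its cap top at 60.5 mm as expected. The gripper is clear and the bystanders are where they were.

```bash
python3 -c "
from rig import bot;print(bot.sign_off())"
```

```text
the job is handed in; nothing more can be done
None
```

I pressed the button in, turned the cap a quarter turn to its stop, lifted the filter unit out and stood it upright near the centre of the tray, then let go and handed the job in at about 19 s; no verdict was returned.

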